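# Back the finishing stand off by one ratchet notch

### The arm

A 6-joint arm with a two-finger parallel gripper is mounted at the origin on the work surface. World frame = base frame: x ahead of the robot, y to its left, z up, the work surface at z = 0. Lengths are in m, angles in rad, forces in N, time in s.
With the tool pointing down it reaches from about 0.325 to 0.775 m from the base axis. Payload 5.5 kg.
Tool frame: the origin (TCP) lies on the mounting face of the last link; the fingertips stand 182 mm ahead of it and the grasp point (between the pads) lies 163 mm ahead of it; z points along the fingers, y is the direction in which the jaws open and shut (so a half turn about z gives the same grasp; the last joint's range is limited). The gripper opens to 88 mm and grips with 3 to 60 N. Pads are 20 mm wide; open, the fingers measure 115 mm over their backs; the gripper's body (75 mm by 178 mm) begins 61 mm behind the grasp point.
Start: joints at [-1.167, 0.091, 1.231, -0, 1.82, -0.057], TCP at [0.267, -0.537, 0.405] pointing down, gripper open.
Joint ranges: [-2.87, 2.87], [-0.86, 2.18], [0.17, 2.46], [-1.51, 4.65], [0.06, 2.69], [-2.65, 2.65]. Speed limits (rad/s): [2.57, 2.57, 3.01, 3.14, 3.14, 3.14].

### API

Orientations are given as [roll, pitch, yaw] about the fixed x, y, z axes, in that order (R = Rz(yaw) Ry(pitch) Rx(roll)).
In Python, from station import r, imaging, ticket gives the robot as it stands.
- The arm moves only by the tool send_rows, never from a script. Its argument "targets" is a list of rows, each an object of numbers: "tx", "ty", "tz": the shift along the tool's x, y, z in m; "wx", "wy", "wz": the turn, a rotation vector about the tool's x, y, z in degrees. A call has 1 to 10 rows; each row is the pose to reach, as a shift and turn from the pose commanded when the call began, along the tool's axes at that moment; what a row does not reach only later rows make up. A row lasts 1/12 s, in which the tool goes at most 41.7 mm and 7.16 degrees, less where a joint would pass 70% of its speed; a pose out of reach is approached as far as the arm can. A call with a gripper value outside its range is refused whole. "gripper" is the finger opening in m, from 0 to 0.0878, set as the call begins (left out, the last holds). The fingers move at their own pace and stop on an object; the grip force is fixed at half the most. Time passes only in rows, so rows that repeat a pose let the fingers close. It gives the time, the measured TCP pose, the force and the opening at its end, in the units of the state.
- r.read_state(): the state, without advancing time (a new reading comes with each control period).
- imaging.snapshot(name): name is "scene" or "top" or "wrist"; returns the picture (480x640x3 uint8, blue, green, red); there is no depth.
- imaging.camera_model(name): a dict with "fx", "fy", "cx", "cy" (pixels), "dist_coeffs" ([k1, k2, p1, p2, k3] as OpenCV has them; the pictures are not rectified), "world_from_camera" (4x4, takes a point from camera to world coordinates). Camera axes: x right, y down, z forward; pixel columns grow to the right and rows downward; lengths in m; the calibration is good to about 2 mm. A picture is of the moment at which its call begins: read the wrist's pose just before it. camera_model takes no time and is no camera call; for the wrist camera it gives the pose at the moment of the call.
- ticket.job_done(): hands the job in, once; it reports no verdict.
Trained networks look in the newest picture that a camera, given by its name, has taken for a name from the list of things; names that differ only in an ending like _2 or _b are one class to them, and where a whole thing is asked for, a point or a joint stands for the part that bears it (a point fixed in the world has none). Each returns a list of dicts, best first, with "p" (0 to 1); they miss things now and then, are a little off and sometimes report something else, mostly with a low value. They report only what shows in the picture. A call takes as long as a camera call.
- imaging.recognise(camera, thing): "point" ([column, row] in pixels, amid what is visible of it).
The state is a dict: "clock": time; "joints": joint angles; "joint_vel": joint speeds; "joint_efforts": joint torques, N m; "eef_pos": TCP position; "tool_rot": TCP orientation; "wrist_force": force on the tool from outside, world axes, zero at the start; "moment": the same for the moment, N m; "width": finger opening in m.
Only numpy, scipy, OpenCV 4.12 (cv2) and the standard library are available. Lean on these libraries where they do the work, as an engineer would, in place of code of your own. Each camera call takes 0.05 s, during which the arm holds its last target.

### The job

The furniture leg on the finishing stand has been turned one notch too far. With a fingertip, push the pawl's upright tab to lift the pawl out of the ratchet wheel, push the wheel backward (its top goes towards the pawl's pivot) by exactly one notch using a spoke, then bring the pawl down again so that it sits fully in the next notch. Push gently, pinch nothing, and leave the tin, tape roll, brush and bowl where they are.

Things in the scene. Friction and masses are not known exactly. Their poses are not given: they have to be found in the camera images.
- stand: Finishing stand, fixed, placed anew each time. Origin on the bench under the wheel end; x level along the spindle, from the furniture leg out through the star of spokes; z up. Offsets below: (x, y, z) mm in this frame. Foot x -70 to 28, y -130 to 130, tail to x -290. Spindle at z 115: leg x -250 to -58, cheek plate x -50 to -42 (top z 177), ratchet wheel x -20 to -6, spokes x 45.
- wheel (a joint): Turn of wheel, leg and spokes, rad; grows BACKWARD (its top moves to the stand's -y, towards the pawl's pivot). Starts -0.08 to -0.01; a seated pawl stops it at 0. One notch is 0.524: the pawl seats fully again at 0.38 to 0.54; short of that it stops on a tooth's slope, not fully down (push the wheel on a little). Stays where left; about 2 N at a spoke tip turns it. 12 saw teeth, radius 53 to 66 mm.
- pawl (a joint): Turn of the pawl, rad: 0 = fully down in a notch, grows as its nose lifts, stop at 1.0. The nose is clear of the teeth above 0.25. Stiff hinge along stand x: it stays at any angle where it is left; about 2 to 3 N at the tab's tip moves it.
- tab_tip (a point): Tip of the pawl's upright spring-steel tab (gives about 1 mm per 1.5 N), 26 mm wide in stand x, 7 mm thick (10 mm round at the tip), 78 mm above the pawl's pivot at (-13, -95, 158). Pawl down: tip at (-13, -87, 236). Push it to -y to lift the pawl (tip swings in an arc to -y), to +y to lower it; both sides free from above. The pawl's arm, on the +y side, reaches up to z 188.
- nose (a point): Nose of the pawl, an 8 mm round steel bar along stand x, 76 mm to the +y side of the pivot. With the pawl down it is at (-13, -19, 169), near the wheel's top.
- spoke_tip (a point): Centre of the 20 mm ball on the spoke that starts nearest the top, 98 mm from the spindle axis: at (45, 25, 210) with the wheel at 0, 15 degrees on the +y side of upright; one notch back, 15 degrees on the -y side. Spokes are 10 mm round, 60 degrees apart, free from above; push this one towards -y.
- hub (a point): Centre of the star of spokes, on the spindle axis, at (45, 0, 115).
- tin: Bystander: closed round metal tin, 72 mm across, 115 mm high, standing; origin at the centre of its underside.
- tape: Bystander: roll of tape lying flat, 96 mm across, 24 mm high; origin at the centre of its underside.
- brush: Bystander: flat brush lying on the bench, 200 mm long; origin on its underside.
- bowl: Bystander: small steel bowl, 100 mm across, 45 mm high; origin at the centre of its underside.

How it is judged:
By the outcome, as a careful person would: the job done as asked, in the order asked, and still so for the second after the job is handed in, with the robot touching nothing.
It also fails if it takes over 51 s, if anything falls off the work surface, if the arm or the gripper's body presses on something with over 40 N, if the wrist force passes 120 N, or if a joint passes its speed limit or range.

## Working session

There is one attempt and no reset: what is moved stays moved. The work goes in short steps, Python scripts to look and compute and a tool call to move; the robot and the scene stay as the last step left them, time stands still between calls to the robot, and variables do not carry over. Pictures are saved under pics/ and viewed, and the job is handed in when it is done.

Besides the shell and the picture viewer there is one more tool, called as name(argument=value, ...), one argument or row to a line, values as JSON. send_rows: Moves the arm, as the interface text tells. Its arguments: {"type":"object","properties":{"targets":{"type":"array"},"gripper":{"type":"number"}},"required":["targets"]}

```bash
ls; mkdir -p pics; python3 - <<'E'
from station import r, imaging, ticket
import cv2,numpy as np
print(r.read_state())
for n in ["scene","top"]:
    im=imaging.snapshot(n); cv2.imwrite(f"pics/{n}0.png",im)
    m=imaging.camera_model(n); print(n,{k:np.round(v,4).tolist() for k,v in m.items()})
    for t in ["stand","tab_tip","nose","spoke_tip","hub","tin","tape","brush","bowl"]:
        print(t,[(np.round(d["point"],1).tolist(),round(d["p"],2)) for d in imaging.recognise(n,t)][:4])
E
```

```text
pics
{'clock': 0.0, 'joints': array([-1.16672894e+00,  9.18438541e-02,  1.23186955e+00,  2.17637163e-05,
        1.81981241e+00, -5.67287854e-02]), 'joint_vel': array([ 1.67663657e-03, -9.16952335e-05, -2.04039969e-04,  1.26048640e-03,
       -1.00165259e-03, -6.03896777e-04]), 'joint_efforts': array([ 1.27164854e-03, -4.46443284e+01, -4.06447577e+01,  6.98890211e-02,
        2.93082220e-02, -1.21889052e-04]), 'eef_pos': array([ 0.2668032 , -0.53747355,  0.40352476]), 'tool_rot': array([-3.13966380e+00, -1.30675700e-04,  4.60801388e-01]), 'wrist_force': array([ 0.65083395, -0.80534108, -0.22553836]), 'moment': array([-0.03266078,  0.04272984,  0.00598676]), 'width': 0.08795832009694456}
scene {'fx': 474.2005, 'fy': 474.2005, 'cx': 311.9598, 'cy': 237.7258, 'dist_coeffs': [-0.0749, 0.0, 0.0, 0.0, 0.0], 'world_from_camera': [[0.2227, 0.7368, -0.6384, 1.255], [0.9749, -0.1703, 0.1436, -0.1678], [-0.0029, -0.6543, -0.7562, 0.9958], [0.0, 0.0, 0.0, 1.0]]}
stand [([314.8, 242.4], 0.77), ([169.0, 335.0], 0.28)]
tab_tip [([296.0, 225.7], 0.73)]
nose [([299.2, 230.7], 0.62)]
spoke_tip [([324.3, 239.8], 0.76), ([294.1, 227.0], 0.24)]
hub [([328.7, 242.1], 0.97)]
tin [([447.5, 227.5], 0.97), ([327.1, 241.6], 0.42), ([295.8, 230.9], 0.32)]
tape [([176.2, 356.9], 0.83)]
brush []
bowl [([452.3, 275.6], 0.67)]
top {'fx': 603.1409, 'fy': 603.1409, 'cx': 323.654, 'cy': 231.4386, 'dist_coeffs': [-0.0759, 0.0, 0.0, 0.0, 0.0], 'world_from_camera': [[-0.0011, -0.9858, 0.1681, 0.3277], [-1.0, -0.0003, -0.0083, 0.0052], [0.0083, -0.1681, -0.9857, 1.5764], [0.0, 0.0, 0.0, 1.0]]}
stand [([306.5, 268.9], 0.7)]
tab_tip [([339.8, 241.1], 0.66), ([300.7, 254.6], 0.46)]
nose [([332.6, 246.4], 0.52)]
spoke_tip [([302.1, 253.6], 0.71)]
hub [([304.8, 251.8], 0.92)]
tin [([178.3, 261.2], 0.95)]
tape [([467.1, 199.7], 0.61), ([332.2, 245.4], 0.33)]
brush [([458.7, 274.2], 0.75)]
bowl [([193.4, 209.5], 0.72)]
```

View pics/scene0.png

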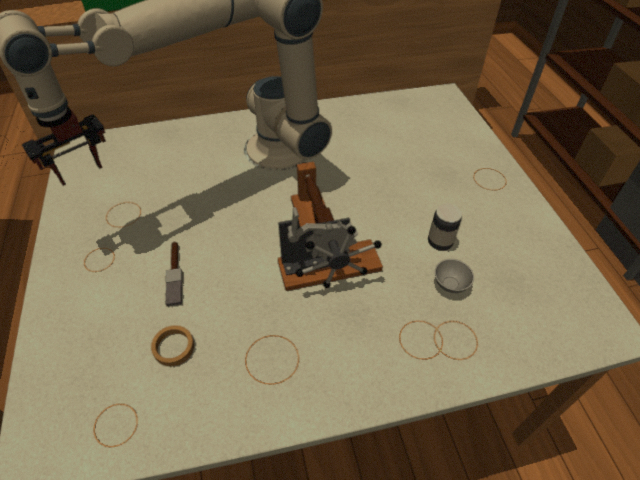

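View pics/top0.png

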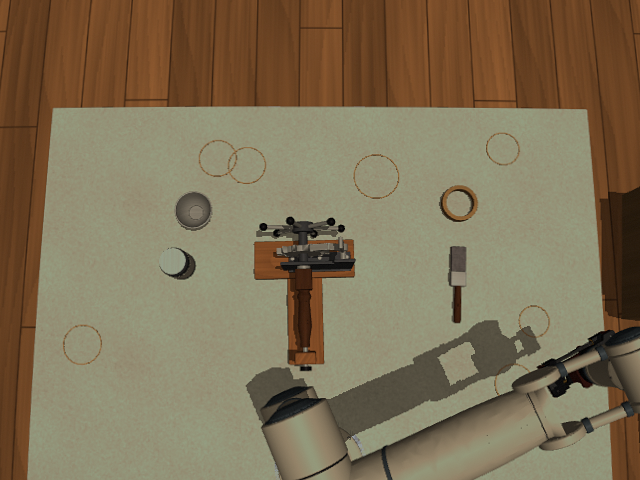

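```bash
python3 - <<'E'
import cv2
a=cv2.imread("pics/scene0.png")[180:330,220:420];cv2.imwrite("pics/sc0.png",cv2.resize(a,None,fx=4,fy=4,interpolation=cv2.INTER_CUBIC))
a=cv2.imread("pics/top0.png")[190:340,220:420];cv2.imwrite("pics/tc0.png",cv2.resize(a,None,fx=4,fy=4,interpolation=cv2.INTER_CUBIC))
E
```

```text
(no output)
```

View pics/sc0.png

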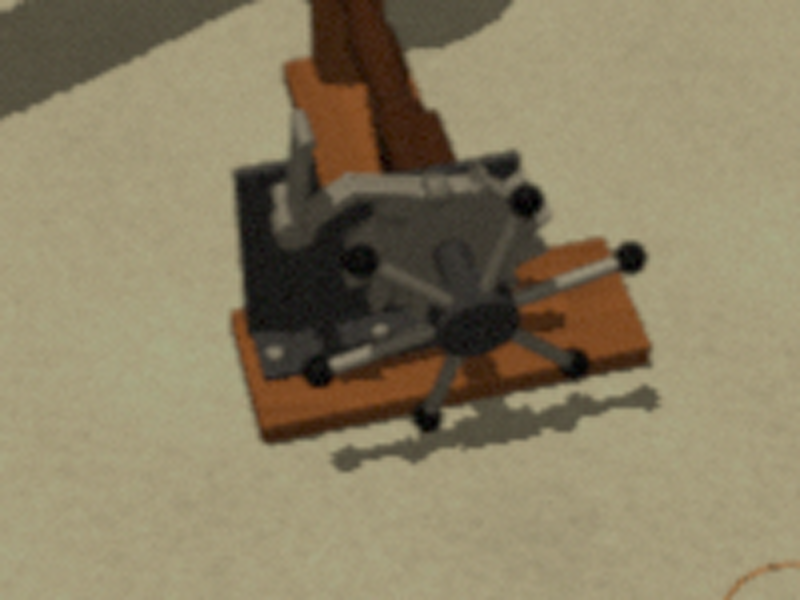

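View pics/tc0.png

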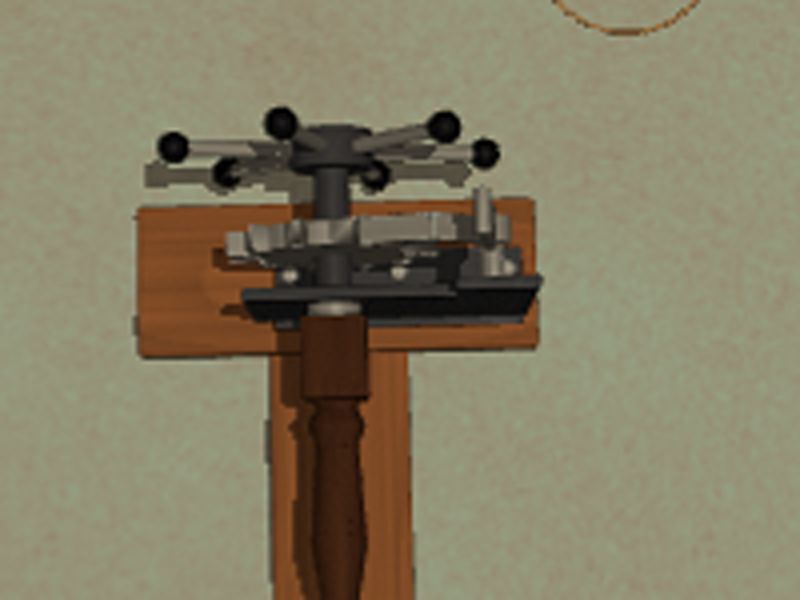

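```bash
cat > h.py <<'E'
import numpy as np,cv2
from scipy.optimize import least_squares
def proj(m,P):
    T=np.linalg.inv(np.array(m["world_from_camera"]))
    K=np.array([[m["fx"],0,m["cx"]],[0,m["fy"],m["cy"]],[0,0,1.]])
    return cv2.projectPoints(np.asarray(P,float).reshape(-1,3),cv2.Rodrigues(T[:3,:3])[0],T[:3,3],K,np.array(m["dist_coeffs"]))[0].reshape(-1,2)
def s2w(p,P):
    c,s=np.cos(p[2]),np.sin(p[2]); P=np.atleast_2d(P)/1000.
    return P@np.array([[c,s,0],[-s,c,0],[0,0,1]])+[p[0],p[1],0]
def balls(w,ks=range(6)):
    a=np.radians([15-60*k for k in ks])-w   # k=0 top,1=-45,2=-105...
    return np.c_[45+0*a,98*np.sin(a),115+98*np.cos(a)]
def tab(th):
    a=np.arctan2(8,78)-th; R=np.hypot(8,78)
    return np.array([-13,-95+R*np.sin(a),158+R*np.cos(a)])
E
python3 - <<'E'
from station import imaging
from h import *
ms,mt=imaging.camera_model("scene"),imaging.camera_model("top")
bs=np.array([[527,200],[361,260],[318,371],[428,418],[577,363],[630,257]])/4+[220,180]
bt=np.array([[281,123],[445,128],[485,153],[375,175],[228,173],[172,147]])/4+[220,190]
def f(p,cams=(1,1)):
    B=s2w(p,balls(p[3])); o=[]
    if cams[0]: o.append(proj(ms,B)-bs)
    if cams[1]: o.append(proj(mt,B)-bt)
    return np.concatenate(o).ravel()
for c in [(1,1),(1,0),(0,1)]:
    s=least_squares(f,[.55,.03,0,0],args=(c,),x_scale=[.1,.1,.1,.1]); print(np.round(s.x,4),np.abs(s.fun).max())
    if c==(1,1):
        p=s.x;print(np.round(s.fun.reshape(-1,2),1).tolist())
        np.save("pose.npy",p)
for nm,P in [("tab",tab(0)),("nose",[-13,-19,169]),("hub",[45,0,115])]:
    w=s2w(p,P); print(nm,w.round(4),((proj(ms,w)-[220,180])*4).round(),((proj(mt,w)-[220,190])*4).round())
print(s2w(p,balls(p[3])).round(3))
E
```

```text
[ 0.5428  0.0443  0.0235 -0.0109] 1.0144219991457817
[[-0.7, -0.5], [-0.5, -0.4], [-0.2, -0.5], [-0.5, -1.0], [-1.0, -0.6], [-0.5, -0.3], [-0.5, -0.6], [-0.5, -0.8], [-0.7, -0.3], [-0.4, -0.6], [-0.6, -0.8], [-0.1, -0.5]]
[ 0.5447  0.0453  0.0209 -0.0089] 0.4443901676381756
[ 0.5413  0.0431  0.0246 -0.0123] 0.3046215570079198
tab [[ 0.5318 -0.043   0.236 ]] [[301. 128.]] [[480. 209.]]
nose [[0.5302 0.025  0.169 ]] [[417. 187.]] [[361. 228.]]
hub [[0.5878 0.0454 0.115 ]] [[472. 313.]] [[329. 148.]]
[[ 0.587  0.072  0.209]
 [ 0.589 -0.023  0.185]
 [ 0.59  -0.05   0.091]
 [ 0.588  0.019  0.021]
 [ 0.586  0.114  0.045]
 [ 0.586  0.14   0.139]]
```

```bash
cat >> h.py <<'E'
from scipy.spatial.transform import Rotation as Ro
def go(st,p,S,tipz):
    """tool shift/turn from measured pose to have fingertip at stand xy S(mm), z tipz(mm), tool down, yaw=stand yaw"""
    R0=Ro.from_euler('xyz',st["tool_rot"]); R1=Ro.from_euler('xyz',[np.pi,0,p[2]])
    tgt=s2w(p,[S[0],S[1],tipz+182])[0]
    d=R0.inv().apply(tgt-st["eef_pos"]); w=(R0.inv()*R1).as_rotvec(degrees=True)
    return (d*1000).round(1), w.round(2)
def where(st,p):
    t=st["eef_pos"]+Ro.from_euler('xyz',st["tool_rot"]).apply([0,0,.182])
    c,s=np.cos(p[2]),np.sin(p[2]); d=t-[p[0],p[1],0]
    return (np.array([c*d[0]+s*d[1],-s*d[0]+c*d[1],d[2]])*1000).round(1)
E
python3 - <<'E'
from station import imaging,r
from h import *
ms,mt=imaging.camera_model("scene"),imaging.camera_model("top")
bs=np.array([[527,200],[361,260],[318,371],[428,418],[577,363],[630,257]])/4+[220,180]-.375
bt=np.array([[281,123],[445,128],[485,153],[375,175],[228,173],[172,147]])/4+[220,190]-.375
def f(p):
    B=s2w(p,balls(p[3])); return np.concatenate([proj(ms,B)-bs,proj(mt,B)-bt]).ravel()
s=least_squares(f,[.55,.03,0,0],x_scale=[.1]*4);p=s.x;np.save("pose.npy",p);print(p.round(4),s.fun.round(1))
st=r.read_state();print(where(st,p),go(st,p,[-13,-60],285),go(st,p,[-13,-60],218))
E
```

```text
[ 0.5427  0.0444  0.0238 -0.0108] [-0.3 -0.2 -0.1 -0.   0.2 -0.1 -0.1 -0.6 -0.6 -0.2 -0.1 -0.  -0.1 -0.2
 -0.2 -0.4 -0.4  0.1 -0.  -0.2 -0.2 -0.4  0.2 -0.1]
[-289.7 -575.1  222.6] (array([ 468.7, -349.6,  -62.3]), array([-0.  , -0.  , 25.04])) (array([ 468.7, -349.6,    4.7]), array([-0.  , -0.  , 25.04]))
```

send_rows(
  targets=[
    {"tx":0,"ty":0,"tz":-0.04},
    {"tx":0.02,"ty":-0.015,"tz":-0.065,"wz":5},
    {"tx":0.05,"ty":-0.037,"tz":-0.065,"wz":11},
    {"tx":0.08,"ty":-0.06,"tz":-0.065,"wz":18},
    {"tx":0.113,"ty":-0.085,"tz":-0.065,"wz":25.04},
    {"tx":0.147,"ty":-0.11,"tz":-0.065,"wz":25.04},
    {"tx":0.18,"ty":-0.134,"tz":-0.065,"wz":25.04},
    {"tx":0.213,"ty":-0.159,"tz":-0.065,"wz":25.04},
    {"tx":0.246,"ty":-0.184,"tz":-0.065,"wz":25.04},
    {"tx":0.28,"ty":-0.209,"tz":-0.065,"wz":25.04},
  ],
  gripper=0,
)

```text
validation failed for argument at $.ta...
```

```bash
cat > w.py <<'E'
import sys
from station import imaging,r
from h import *
p=np.load("pose.npy");st=r.read_state()
print(st["clock"],where(st,p),st["wrist_force"].round(2),st["width"].round(4))
a=[float(v) for v in sys.argv[1:]]
for i in range(0,len(a),3): print(go(st,p,a[i:i+2],a[i+2]))
E
python3 w.py -13 -60 285
```

```text
Traceback (most recent call last):
  File "w.py", line 5, in <module>
    print(st["clock"],where(st,p),st["wrist_force"].round(2),st["width"].round(4))
                                                             ^^^^^^^^^^^^^^^^^
AttributeError: 'float' object has no attribute 'round'
```

send_rows(
  targets=[
    {"tx":0,"ty":0,"tz":-0.04,"wx":0,"wy":0,"wz":0},
    {"tx":0.02,"ty":-0.015,"tz":-0.065,"wx":0,"wy":0,"wz":5},
    {"tx":0.05,"ty":-0.037,"tz":-0.065,"wx":0,"wy":0,"wz":11},
    {"tx":0.08,"ty":-0.06,"tz":-0.065,"wx":0,"wy":0,"wz":18},
    {"tx":0.113,"ty":-0.085,"tz":-0.065,"wx":0,"wy":0,"wz":25},
    {"tx":0.147,"ty":-0.11,"tz":-0.065,"wx":0,"wy":0,"wz":25},
    {"tx":0.18,"ty":-0.134,"tz":-0.065,"wx":0,"wy":0,"wz":25},
    {"tx":0.213,"ty":-0.159,"tz":-0.065,"wx":0,"wy":0,"wz":25},
    {"tx":0.246,"ty":-0.184,"tz":-0.065,"wx":0,"wy":0,"wz":25},
    {"tx":0.28,"ty":-0.209,"tz":-0.065,"wx":0,"wy":0,"wz":25},
  ],
  gripper=0,
)

```text
clock: 1.83
eef_pos: [0.4245, -0.2245, 0.47]
tool_rot: [3.141, -0.001, 0.024]
wrist_force: [1.0, -0.5, 0.7]
width: 0.0247
```

```bash
sed -i 's/st\["width"\].round(4)/round(st["width"],4)/' w.py; python3 w.py -13 -60 285
```

```text
1.8333 [-124.5 -266.1  288. ] [ 0.97 -0.51  0.74] 0.0247
(array([ 111.7, -206. ,    3. ]), array([ 0.03, -0.04,  0.02]))
```

send_rows(
  targets=[
    {"tx":0.019,"ty":-0.035,"tz":0,"wx":0,"wy":0,"wz":0},
    {"tx":0.037,"ty":-0.07,"tz":0,"wx":0,"wy":0,"wz":0},
    {"tx":0.056,"ty":-0.105,"tz":0,"wx":0,"wy":0,"wz":0},
    {"tx":0.075,"ty":-0.14,"tz":0,"wx":0,"wy":0,"wz":0},
    {"tx":0.094,"ty":-0.176,"tz":0,"wx":0,"wy":0,"wz":0},
    {"tx":0.112,"ty":-0.213,"tz":0,"wx":0,"wy":0,"wz":0},
    {"tx":0.112,"ty":-0.213,"tz":0.03,"wx":0,"wy":0,"wz":0},
    {"tx":0.112,"ty":-0.213,"tz":0.03,"wx":0,"wy":0,"wz":0},
  ],
  gripper=0,
)

```text
clock: 2.5
eef_pos: [0.5316, -0.0087, 0.4339]
tool_rot: [-3.141, 0.008, 0.029]
wrist_force: [-0.3, 0.3, -2.2]
width: 0.0003
```

```bash
python3 - <<'E'
from station import imaging
import cv2
a=imaging.snapshot("scene")[130:280,220:420];cv2.imwrite("pics/s1.png",cv2.resize(a,None,fx=4,fy=4,interpolation=cv2.INTER_CUBIC))
cv2.imwrite("pics/w1.png",imaging.snapshot("wrist"))
E
python3 w.py -13 -55 217
```

```text
2.6 [-13.8 -55.  256.5] [-0.12 -0.1   0.51] 0.0007
(array([ 0.3, -0. , 39.5]), array([0.01, 0.2 , 0.06]))
```

View pics/s1.png

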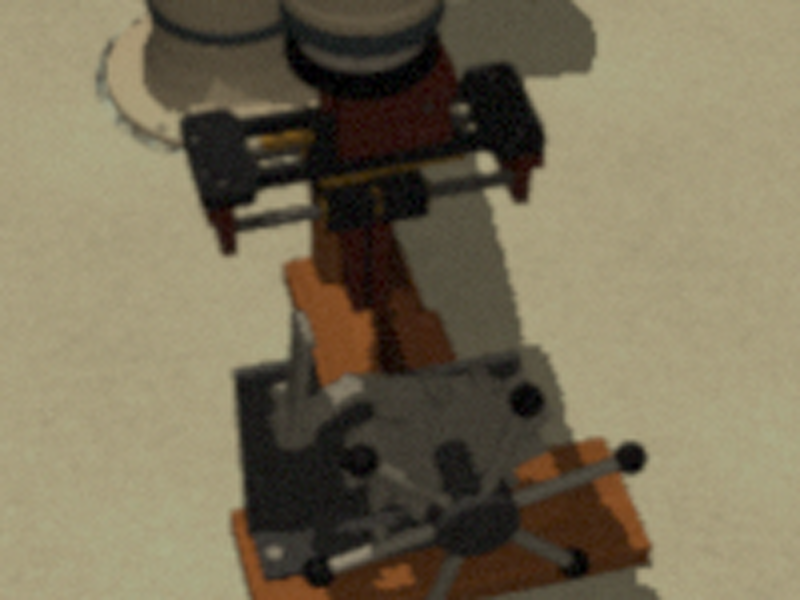

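View pics/w1.png

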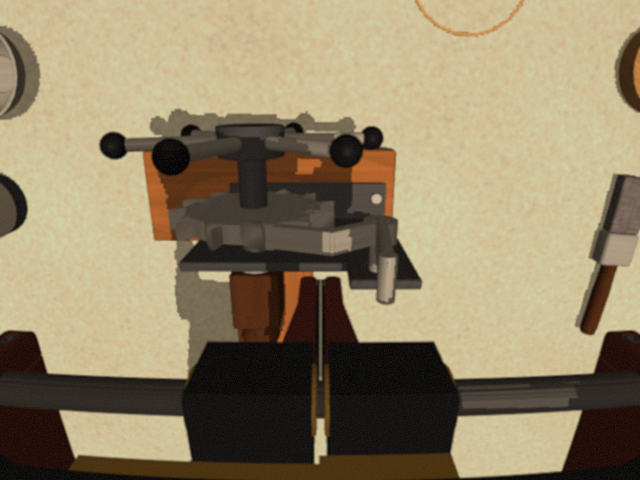

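send_rows(
  targets=[
    {"tx":0,"ty":0,"tz":0.015,"wx":0,"wy":0.2,"wz":0},
    {"tx":0,"ty":0,"tz":0.03,"wx":0,"wy":0.2,"wz":0},
    {"tx":0,"ty":0,"tz":0.039,"wx":0,"wy":0.2,"wz":0},
    {"tx":0,"ty":0.005,"tz":0.039,"wx":0,"wy":0.2,"wz":0},
    {"tx":0,"ty":0.01,"tz":0.039,"wx":0,"wy":0.2,"wz":0},
    {"tx":0,"ty":0.013,"tz":0.039,"wx":0,"wy":0.2,"wz":0},
    {"tx":0,"ty":0.016,"tz":0.039,"wx":0,"wy":0.2,"wz":0},
    {"tx":0,"ty":0.019,"tz":0.039,"wx":0,"wy":0.2,"wz":0},
    {"tx":0,"ty":0.022,"tz":0.039,"wx":0,"wy":0.2,"wz":0},
  ],
)

```text
clock: 3.35
eef_pos: [0.5316, -0.033, 0.4016]
tool_rot: [-3.141, -0.005, 0.025]
wrist_force: [-0.6, 2.1, 2.2]
width: 0.0006
```

```bash
python3 w.py -13 -100 217
```

```text
3.35 [-12.1 -77.  219.6] [-0.61  2.1   2.15] 0.0006
(array([-0. , 22.9,  2.6]), array([-0.04, -0.29,  0.05]))
```

send_rows(
  targets=[
    {"tx":0,"ty":0.003,"tz":0,"wx":0,"wy":0,"wz":0},
    {"tx":0,"ty":0.006,"tz":0.001,"wx":0,"wy":0,"wz":0},
    {"tx":0,"ty":0.009,"tz":0.001,"wx":0,"wy":0,"wz":0},
    {"tx":0,"ty":0.012,"tz":0.002,"wx":0,"wy":0,"wz":0},
    {"tx":0,"ty":0.015,"tz":0.002,"wx":0,"wy":0,"wz":0},
    {"tx":0,"ty":0.018,"tz":0.002,"wx":0,"wy":0,"wz":0},
    {"tx":0,"ty":0.021,"tz":0.002,"wx":0,"wy":0,"wz":0},
    {"tx":0,"ty":0.023,"tz":0.002,"wx":0,"wy":0,"wz":0},
    {"tx":0,"ty":0.023,"tz":0.002,"wx":0,"wy":0,"wz":0},
  ],
)

```text
clock: 4.1
eef_pos: [0.5321, -0.0562, 0.3981]
tool_rot: [-3.141, -0.002, 0.024]
wrist_force: [0.0, 2.5, -0.2]
width: 0.0002
```

```bash
python3 - <<'E'
from station import imaging
import cv2
a=imaging.snapshot("scene")[130:280,220:420];cv2.imwrite("pics/s2.png",cv2.resize(a,None,fx=4,fy=4,interpolation=cv2.INTER_CUBIC))
cv2.imwrite("pics/w2.png",imaging.snapshot("wrist"))
E
python3 w.py -13 -60 217
```

```text
4.2 [ -12.5 -100.1  216.4] [ 0.85  1.93 -0.79] 0.0004
(array([  0.1, -40.1,  -0.6]), array([ 0.  , -0.16,  0.02]))
```

View pics/s2.png

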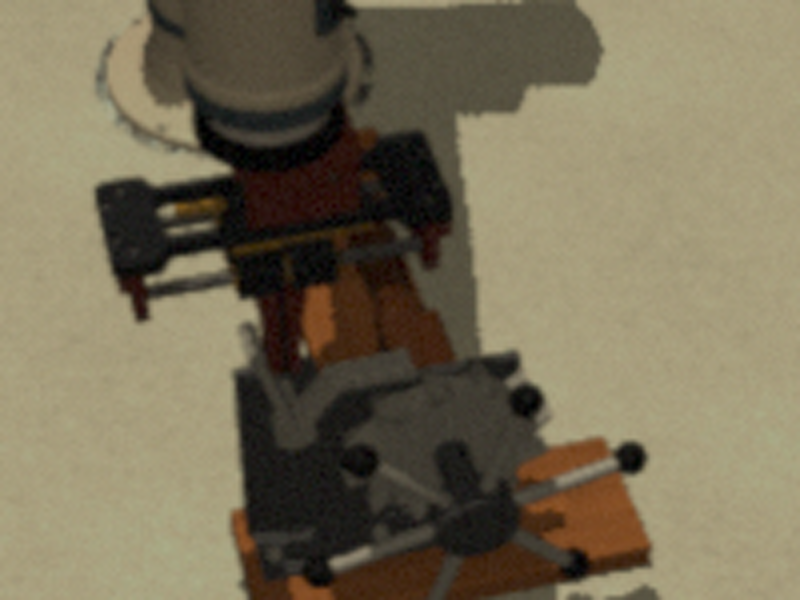

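View pics/w2.png

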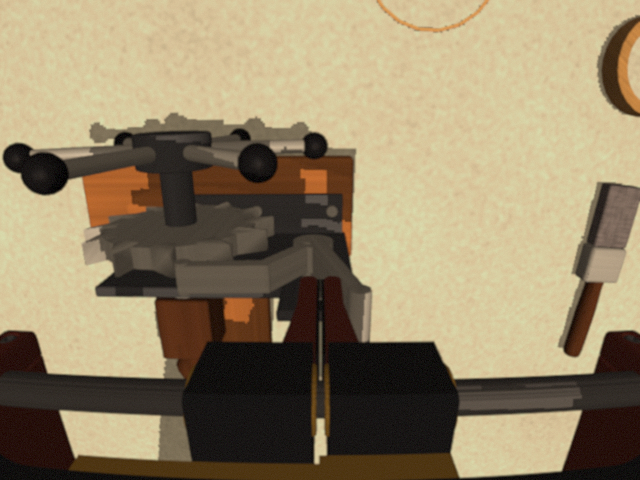

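```bash
python3 - <<'E'
from station import imaging
from h import *
p=np.load("pose.npy");m=imaging.camera_model("scene")
for th in [0,.3,.4,.5,.6]:
    t=tab(th)+[13,0,4]; print(th,((proj(m,s2w(p,t))-[220,130]+.375)*4).round(),tab(th))
E
python3 w.py 45 63 260
```

```text
0 [[308. 341.]] [-13. -87. 236.]
0.3 [[266. 350.]] [ -13.         -110.40788421  234.88040781]
0.4 [[253. 355.]] [ -13.         -118.00614275  232.95810427]
0.5 [[240. 361.]] [ -13.         -125.37453152  230.28684414]
0.6 [[228. 368.]] [ -13.         -132.43942801  226.89331775]
4.2 [ -12.5 -100.1  216.4] [ 0.85  1.93 -0.79] 0.0004
(array([  58.2, -163. ,  -43.5]), array([ 0.  , -0.16,  0.02]))
```

send_rows(
  targets=[
    {"tx":0,"ty":-0.01,"tz":0,"wx":0,"wy":0,"wz":0},
    {"tx":0,"ty":-0.015,"tz":-0.03,"wx":0,"wy":0,"wz":0},
    {"tx":0.01,"ty":-0.035,"tz":-0.044,"wx":0,"wy":0,"wz":0},
    {"tx":0.025,"ty":-0.07,"tz":-0.044,"wx":0,"wy":0,"wz":0},
    {"tx":0.04,"ty":-0.105,"tz":-0.044,"wx":0,"wy":0,"wz":0},
    {"tx":0.055,"ty":-0.14,"tz":-0.044,"wx":0,"wy":0,"wz":0},
    {"tx":0.058,"ty":-0.163,"tz":-0.044,"wx":0,"wy":0,"wz":0},
    {"tx":0.058,"ty":-0.163,"tz":-0.03,"wx":0,"wy":0,"wz":0},
    {"tx":0.058,"ty":-0.163,"tz":-0.03,"wx":0,"wy":0,"wz":0},
  ],
)

```text
clock: 4.95
eef_pos: [0.5861, 0.1106, 0.4265]
tool_rot: [3.141, -0.0, 0.027]
wrist_force: [-0.2, -0.1, -0.2]
width: 0.0001
```

```bash
python3 - <<'E'
from station import imaging
import cv2
a=imaging.snapshot("scene")[130:280,220:420];cv2.imwrite("pics/s3.png",cv2.resize(a,None,fx=4,fy=4,interpolation=cv2.INTER_CUBIC))
E
python3 w.py 45 63 203
```

```text
5.0 [ 44.9  63.9 245.4] [-0.27 -0.38 -0.02] 0.0007
(array([ 0.2,  1. , 42.4]), array([ 0.07, -0.05,  0.11]))
```

View pics/s3.png

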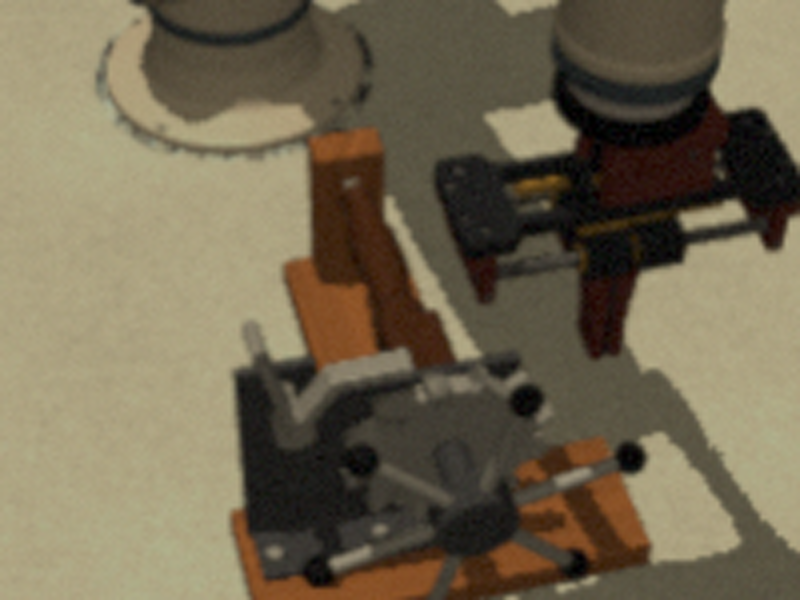

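send_rows(
  targets=[
    {"tx":0,"ty":0,"tz":0.02,"wx":0,"wy":0,"wz":0},
    {"tx":0,"ty":0,"tz":0.036,"wx":0,"wy":0,"wz":0},
    {"tx":0,"ty":0.001,"tz":0.042,"wx":0,"wy":0,"wz":0},
    {"tx":0,"ty":0.006,"tz":0.042,"wx":0,"wy":0,"wz":0},
    {"tx":0,"ty":0.011,"tz":0.042,"wx":0,"wy":0,"wz":0},
    {"tx":0,"ty":0.015,"tz":0.042,"wx":0,"wy":0,"wz":0},
    {"tx":0,"ty":0.019,"tz":0.042,"wx":0,"wy":0,"wz":0},
    {"tx":0,"ty":0.023,"tz":0.042,"wx":0,"wy":0,"wz":0},
    {"tx":0,"ty":0.027,"tz":0.042,"wx":0,"wy":0,"wz":0},
    {"tx":0,"ty":0.031,"tz":0.042,"wx":0,"wy":0,"wz":0},
  ],
)

```text
clock: 5.83
eef_pos: [0.5869, 0.0775, 0.388]
tool_rot: [-3.141, -0.005, 0.025]
wrist_force: [0.1, 4.6, 2.7]
width: 0.0002
```

```bash
python3 w.py 45 15 203
```

```text
5.8333 [ 45.9  32.2 206. ] [0.05 4.58 2.75] 0.0002
(array([ 0. , 17.1,  3. ]), array([-0.05, -0.31,  0.07]))
```

send_rows(
  targets=[
    {"tx":0,"ty":0.003,"tz":0.001,"wx":0,"wy":0,"wz":0},
    {"tx":0,"ty":0.006,"tz":0.001,"wx":0,"wy":0,"wz":0},
    {"tx":0,"ty":0.009,"tz":0.001,"wx":0,"wy":0,"wz":0},
    {"tx":0,"ty":0.012,"tz":0.002,"wx":0,"wy":0,"wz":0},
    {"tx":0,"ty":0.015,"tz":0.002,"wx":0,"wy":0,"wz":0},
    {"tx":0,"ty":0.017,"tz":0.002,"wx":0,"wy":0,"wz":0},
    {"tx":0,"ty":0.017,"tz":0.002,"wx":0,"wy":0,"wz":0},
    {"tx":0,"ty":0.017,"tz":0.002,"wx":0,"wy":0,"wz":0},
  ],
)

```text
clock: 6.5
eef_pos: [0.5873, 0.0601, 0.3844]
tool_rot: [3.141, -0.003, 0.024]
wrist_force: [0.3, 0.5, -1.0]
width: 0.0002
```

```bash
python3 - <<'E'
from station import imaging
import cv2
a=imaging.snapshot("scene")[180:330,220:420];cv2.imwrite("pics/s4.png",cv2.resize(a,None,fx=4,fy=4,interpolation=cv2.INTER_CUBIC))
E
python3 w.py 45 5 204
```

```text
6.55 [ 45.4  14.5 202.4] [ 0.68 -0.5  -0.16] 0.0007
(array([ 0. ,  9.7, -1.6]), array([ 0.06, -0.15, -0.  ]))
```

View pics/s4.png

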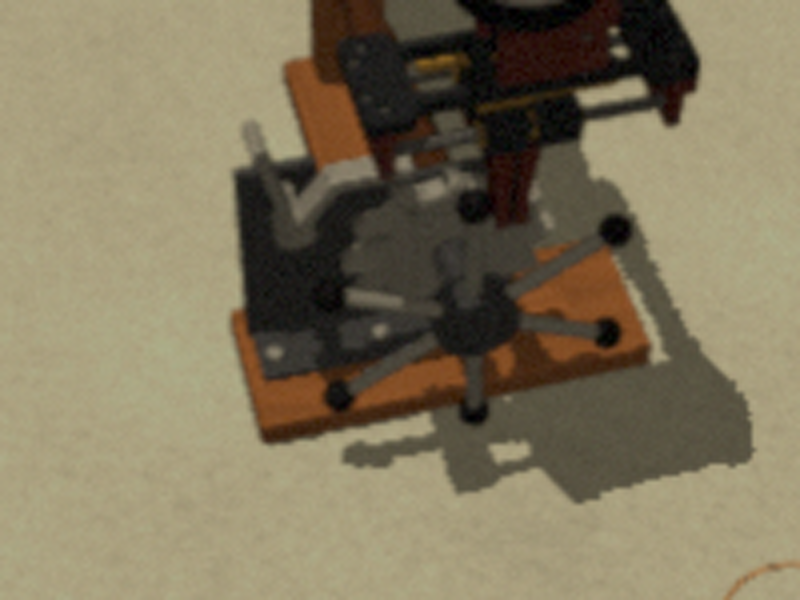

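```bash
cat > fw.py <<'E'
from station import imaging
from h import *
def fit(pts,ks,off=(220,180)):
    p=np.load("pose.npy");m=imaging.camera_model("scene")
    q=np.array(pts)/4+off-.375
    s=least_squares(lambda v:(proj(m,s2w(p,balls(v[0],ks)))+v[1:]-q).ravel(),[.3,0,0])
    return s.x.round(4),s.fun.round(2)
E
python3 - <<'E'
from fw import *
print(fit([[527,200],[361,260],[318,371],[428,418],[577,363],[630,257]],range(6)))
print(fit([[473,206],[329,294],[339,397],[473,410],[607,332],[615,230]],range(6)))
E
```

```text
(array([-0.0102,  0.1585,  0.193 ]), array([-0.14,  0.02,  0.09,  0.17,  0.34,  0.09,  0.08, -0.41, -0.44,
       -0.04,  0.06,  0.18]))
(array([ 0.3054, -0.0499,  0.193 ]), array([ 0.02,  0.02,  0.1 ,  0.23,  0.08, -0.44,  0.27, -0.07, -0.3 ,
        0.2 , -0.17,  0.06]))
```

send_rows(
  targets=[
    {"tx":0,"ty":0.003,"tz":-0.001,"wx":0,"wy":0,"wz":0},
    {"tx":0,"ty":0.006,"tz":-0.001,"wx":0,"wy":0,"wz":0},
    {"tx":0,"ty":0.009,"tz":-0.001,"wx":0,"wy":0,"wz":0},
    {"tx":0,"ty":0.012,"tz":-0.001,"wx":0,"wy":0,"wz":0},
    {"tx":0,"ty":0.014,"tz":-0.001,"wx":0,"wy":0,"wz":0},
    {"tx":0,"ty":0.0155,"tz":-0.001,"wx":0,"wy":0,"wz":0},
    {"tx":0,"ty":0.0155,"tz":-0.001,"wx":0,"wy":0,"wz":0},
    {"tx":0,"ty":0.0155,"tz":-0.001,"wx":0,"wy":0,"wz":0},
  ],
)

```text
clock: 7.22
eef_pos: [0.5877, 0.0447, 0.3861]
tool_rot: [3.141, -0.004, 0.024]
wrist_force: [-0.0, 1.2, -1.3]
width: 0.0004
```

```bash
python3 - <<'E'
from station import imaging
import cv2
a=imaging.snapshot("scene")[180:330,220:420];cv2.imwrite("pics/s5.png",cv2.resize(a,None,fx=4,fy=4,interpolation=cv2.INTER_CUBIC))
E
python3 w.py 45 30 204 -13 -160 265
```

```text
7.2667 [ 45.7  -0.8 204.2] [ 0.26  0.9  -0.16] 0.0007
(array([  0. , -30.7,   0.2]), array([ 0.04, -0.24,  0.01]))
(array([-57.8, 159.4, -60.9]), array([ 0.04, -0.24,  0.01]))
```

View pics/s5.png

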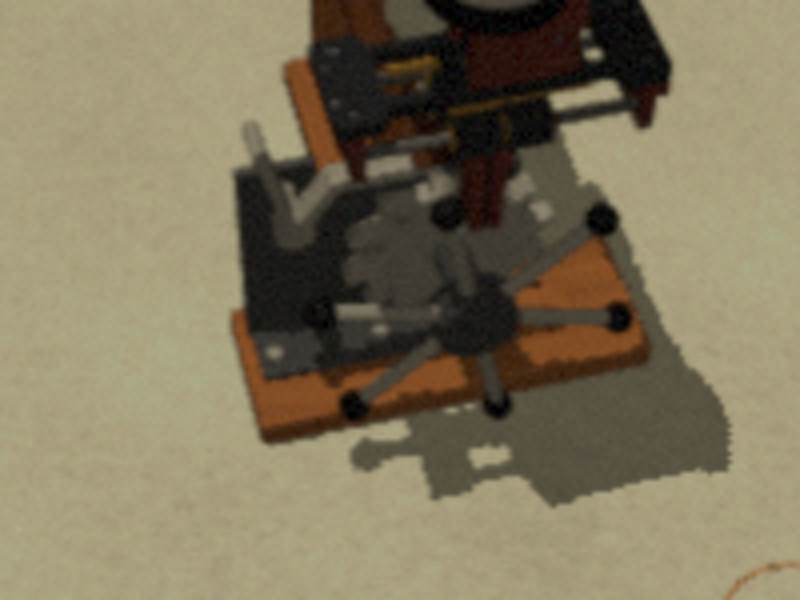

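```bash
python3 - <<'E'
from fw import *
print(fit([[447,214],[319,312],[353,405],[497,403],[619,317],[602,219]],range(6)))
E
```

```text
(array([ 0.4604, -0.0082,  0.2347]), array([-0.02, -0.12,  0.23,  0.12,  0.31, -0.23,  0.06,  0.09, -0.44,
        0.01, -0.15,  0.13]))
```

send_rows(
  targets=[
    {"tx":0,"ty":-0.012,"tz":0,"wx":0,"wy":0,"wz":0},
    {"tx":0,"ty":-0.015,"tz":-0.035,"wx":0,"wy":0,"wz":0},
    {"tx":0,"ty":-0.015,"tz":-0.061,"wx":0,"wy":0,"wz":0},
    {"tx":-0.01,"ty":0.02,"tz":-0.061,"wx":0,"wy":0,"wz":0},
    {"tx":-0.025,"ty":0.055,"tz":-0.061,"wx":0,"wy":0,"wz":0},
    {"tx":-0.04,"ty":0.09,"tz":-0.061,"wx":0,"wy":0,"wz":0},
    {"tx":-0.055,"ty":0.125,"tz":-0.061,"wx":0,"wy":0,"wz":0},
    {"tx":-0.058,"ty":0.157,"tz":-0.061,"wx":0,"wy":0,"wz":0},
    {"tx":-0.058,"ty":0.157,"tz":-0.05,"wx":0,"wy":0,"wz":0},
    {"tx":-0.058,"ty":0.157,"tz":-0.05,"wx":0,"wy":0,"wz":0},
  ],
)

```text
clock: 8.1
eef_pos: [0.5332, -0.1142, 0.4341]
tool_rot: [-3.141, -0.002, 0.021]
wrist_force: [-0.2, 1.5, -0.6]
width: 0.0005
```

```bash
python3 - <<'E'
from station import imaging
import cv2
a=imaging.snapshot("scene")[150:300,220:420];cv2.imwrite("pics/s6.png",cv2.resize(a,None,fx=4,fy=4,interpolation=cv2.INTER_CUBIC))
E
python3 w.py -13 -157 213
```

```text
8.15 [ -12.7 -157.1  252.6] [ 0.06 -0.13 -0.28] 0.0004
(array([-0. , -0.2, 39.6]), array([-0.05, -0.11, -0.02]))
```

View pics/s6.png

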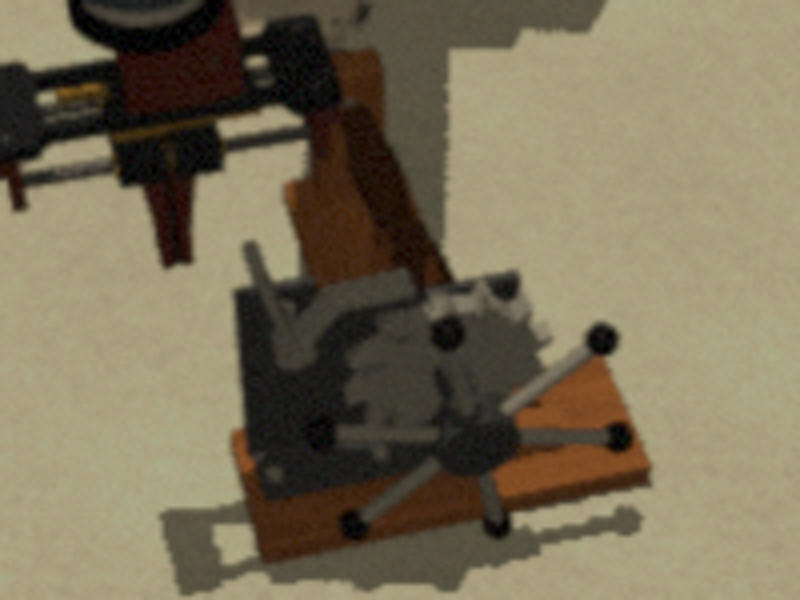

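send_rows(
  targets=[
    {"tx":0,"ty":0,"tz":0.02,"wx":0,"wy":0,"wz":0},
    {"tx":0,"ty":0,"tz":0.036,"wx":0,"wy":0,"wz":0},
    {"tx":0,"ty":-0.005,"tz":0.039,"wx":0,"wy":0,"wz":0},
    {"tx":0,"ty":-0.012,"tz":0.039,"wx":0,"wy":0,"wz":0},
    {"tx":0,"ty":-0.017,"tz":0.039,"wx":0,"wy":0,"wz":0},
    {"tx":0,"ty":-0.021,"tz":0.039,"wx":0,"wy":0,"wz":0},
    {"tx":0,"ty":-0.025,"tz":0.039,"wx":0,"wy":0,"wz":0},
    {"tx":0,"ty":-0.029,"tz":0.039,"wx":0,"wy":0,"wz":0},
    {"tx":0,"ty":-0.033,"tz":0.039,"wx":0,"wy":0,"wz":0},
    {"tx":0,"ty":-0.037,"tz":0.039,"wx":0,"wy":0,"wz":0},
  ],
)

```text
clock: 8.98
eef_pos: [0.5326, -0.0762, 0.3974]
tool_rot: [3.141, -0.005, 0.024]
wrist_force: [0.3, -1.4, 1.5]
width: 0.0002
```

send_rows(
  targets=[
    {"tx":0,"ty":-0.003,"tz":0,"wx":0,"wy":0,"wz":0},
    {"tx":0,"ty":-0.005,"tz":0,"wx":0,"wy":0,"wz":0},
    {"tx":0,"ty":-0.007,"tz":0,"wx":0,"wy":0,"wz":0},
    {"tx":0,"ty":-0.009,"tz":0,"wx":0,"wy":0,"wz":0},
    {"tx":0,"ty":-0.009,"tz":0,"wx":0,"wy":0,"wz":0},
  ],
)

```text
clock: 9.4
eef_pos: [0.5324, -0.0671, 0.3966]
tool_rot: [-3.141, -0.003, 0.025]
wrist_force: [0.4, -1.5, 1.2]
width: 0.0006
```

```bash
python3 w.py -13 -105 213
```

```text
9.4 [ -12.4 -111.2  214.6] [ 0.43 -1.46  1.17] 0.0006
(array([-0. , -6.2,  1.6]), array([-0.01, -0.19,  0.05]))
```

Step on in small moves watching the force.

send_rows(
  targets=[
    {"tx":0,"ty":-0.0015,"tz":0,"wx":0,"wy":0,"wz":0},
    {"tx":0,"ty":-0.003,"tz":0,"wx":0,"wy":0,"wz":0},
    {"tx":0,"ty":-0.0045,"tz":0,"wx":0,"wy":0,"wz":0},
    {"tx":0,"ty":-0.005,"tz":0,"wx":0,"wy":0,"wz":0},
    {"tx":0,"ty":-0.005,"tz":0,"wx":0,"wy":0,"wz":0},
  ],
)

```text
clock: 9.82
eef_pos: [0.5323, -0.0622, 0.3966]
tool_rot: [-3.142, -0.003, 0.025]
wrist_force: [-0.6, -0.4, 1.4]
width: 0.0008
```

```bash
python3 - <<'E'
from station import imaging
import cv2
a=imaging.snapshot("scene")[150:300,220:420];cv2.imwrite("pics/s7.png",cv2.resize(a,None,fx=4,fy=4,interpolation=cv2.INTER_CUBIC))
E
python3 w.py
```

```text
9.8667 [ -12.4 -106.3  214.6] [-0.58 -0.91  0.87] 0.0001
```

View pics/s7.png

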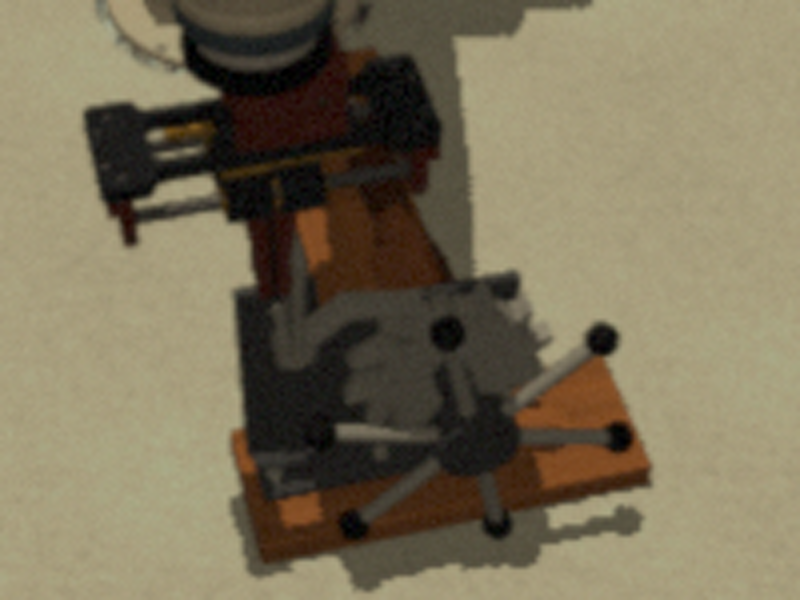

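send_rows(
  targets=[
    {"tx":0,"ty":-0.001,"tz":0,"wx":0,"wy":0,"wz":0},
    {"tx":0,"ty":-0.002,"tz":0,"wx":0,"wy":0,"wz":0},
    {"tx":0,"ty":-0.003,"tz":0,"wx":0,"wy":0,"wz":0},
    {"tx":0,"ty":-0.003,"tz":0,"wx":0,"wy":0,"wz":0},
  ],
)

```text
clock: 10.2
eef_pos: [0.5322, -0.0592, 0.3966]
tool_rot: [-3.142, -0.003, 0.025]
wrist_force: [-1.4, -1.9, 0.2]
width: -0.0001
```

send_rows(
  targets=[
    {"tx":0,"ty":-0.001,"tz":0,"wx":0,"wy":0,"wz":0},
    {"tx":0,"ty":-0.002,"tz":0,"wx":0,"wy":0,"wz":0},
    {"tx":0,"ty":-0.002,"tz":0,"wx":0,"wy":0,"wz":0},
  ],
)

```text
clock: 10.45
eef_pos: [0.5322, -0.0572, 0.3965]
tool_rot: [-3.142, -0.003, 0.025]
wrist_force: [1.2, -2.1, 0.2]
width: 0.001
```

```bash
python3 w.py; python3 w.py
```

```text
10.45 [ -12.4 -101.3  214.5] [ 1.25 -2.11  0.22] 0.001
10.45 [ -12.4 -101.3  214.5] [ 1.25 -2.11  0.22] 0.001
```

send_rows(
  targets=[
    {"tx":0,"ty":-0.001,"tz":0,"wx":0,"wy":0,"wz":0},
    {"tx":0,"ty":-0.002,"tz":0,"wx":0,"wy":0,"wz":0},
    {"tx":0,"ty":-0.002,"tz":0,"wx":0,"wy":0,"wz":0},
  ],
)

```text
clock: 10.7
eef_pos: [0.5321, -0.0555, 0.3965]
tool_rot: [3.141, -0.003, 0.024]
wrist_force: [-0.4, -5.0, -0.3]
width: 0.0006
```

```bash
python3 - <<'E'
from station import imaging,r
import cv2
print(r.read_state()["wrist_force"])
a=imaging.snapshot("scene")[150:300,220:420];cv2.imwrite("pics/s8.png",cv2.resize(a,None,fx=4,fy=4,interpolation=cv2.INTER_CUBIC))
print(r.read_state()["wrist_force"])
E
python3 w.py
```

```text
[-0.44383479 -5.00049068 -0.29358062]
[ 0.56644495 -3.88040178 -1.63354818]
10.75 [-12.4 -99.8 214.4] [ 0.57 -3.88 -1.63] 0.0004
```

View pics/s8.png

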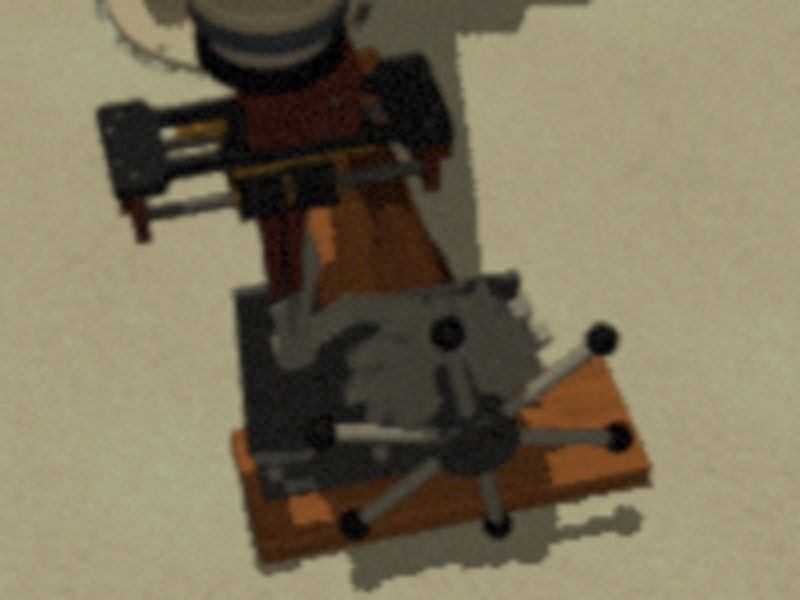

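send_rows(
  targets=[
    {"tx":0,"ty":-0.001,"tz":0,"wx":0,"wy":0,"wz":0},
    {"tx":0,"ty":-0.0015,"tz":0,"wx":0,"wy":0,"wz":0},
    {"tx":0,"ty":-0.0015,"tz":0,"wx":0,"wy":0,"wz":0},
  ],
)

```text
clock: 11.0
eef_pos: [0.5321, -0.0542, 0.3964]
tool_rot: [3.14, -0.003, 0.024]
wrist_force: [-0.2, -5.4, -0.8]
width: 0.0004
```

```bash
python3 w.py -13 -125 214
```

```text
11.0 [-12.4 -98.5 214.4] [-0.18 -5.39 -0.79] 0.0004
(array([-0. , 26.7,  0.4]), array([ 0.07, -0.18, -0.  ]))
```

send_rows(
  targets=[
    {"tx":0,"ty":0.006,"tz":0,"wx":0,"wy":0,"wz":0},
    {"tx":0,"ty":0.02,"tz":0,"wx":0,"wy":0,"wz":0},
    {"tx":0,"ty":0.03,"tz":-0.03,"wx":0,"wy":0,"wz":0},
    {"tx":0,"ty":0.05,"tz":-0.06,"wx":0,"wy":0,"wz":0},
    {"tx":-0.02,"ty":0.085,"tz":-0.065,"wx":0,"wy":0,"wz":0},
    {"tx":-0.04,"ty":0.12,"tz":-0.065,"wx":0,"wy":0,"wz":0},
    {"tx":-0.04,"ty":0.12,"tz":-0.065,"wx":0,"wy":0,"wz":0},
  ],
)

```text
clock: 11.58
eef_pos: [0.4926, -0.1789, 0.4628]
tool_rot: [3.14, -0.005, 0.02]
wrist_force: [0.4, 0.5, -0.5]
width: 0.0002
```

```bash
python3 - <<'E'
from station import imaging,r
import cv2,numpy as np
s=imaging.snapshot("scene");t=imaging.snapshot("top")
cv2.imwrite("pics/scene9.png",s);cv2.imwrite("pics/top9.png",t)
a=s[180:330,220:420];cv2.imwrite("pics/s9.png",cv2.resize(a,None,fx=4,fy=4,interpolation=cv2.INTER_CUBIC))
b=cv2.imread("pics/scene0.png")
def z(i): return cv2.resize(i[200:270,270:350],None,fx=5,fy=5,interpolation=cv2.INTER_CUBIC)
cv2.imwrite("pics/cmp9.png",np.hstack([z(b),z(s)]))
b=cv2.imread("pics/top0.png")
def z(i): return cv2.resize(i[210:280,270:350],None,fx=5,fy=5,interpolation=cv2.INTER_CUBIC)
cv2.imwrite("pics/cmpt9.png",np.hstack([z(b),z(t)]))
E
python3 w.py
```

```text
11.6833 [ -52.8 -218.5  279.7] [0.33 0.49 0.08] 0.0001
```

View pics/s9.png

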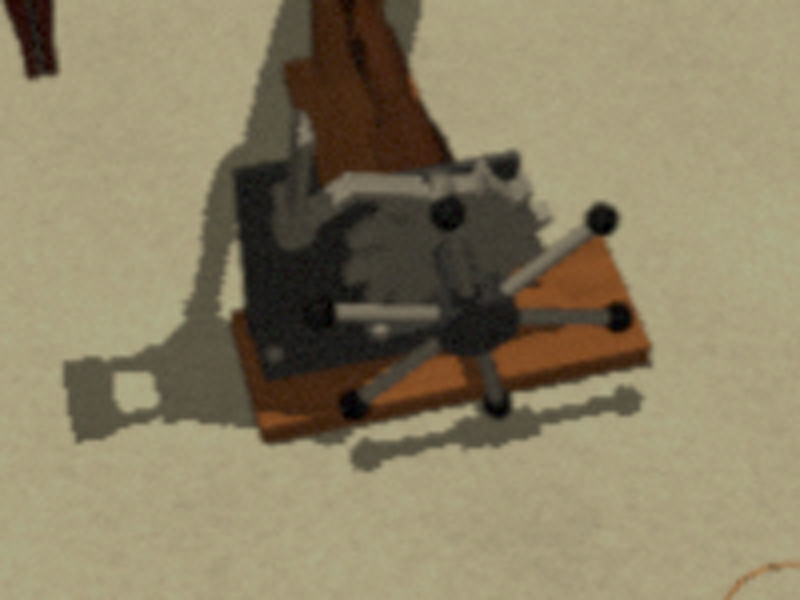

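View pics/cmp9.png

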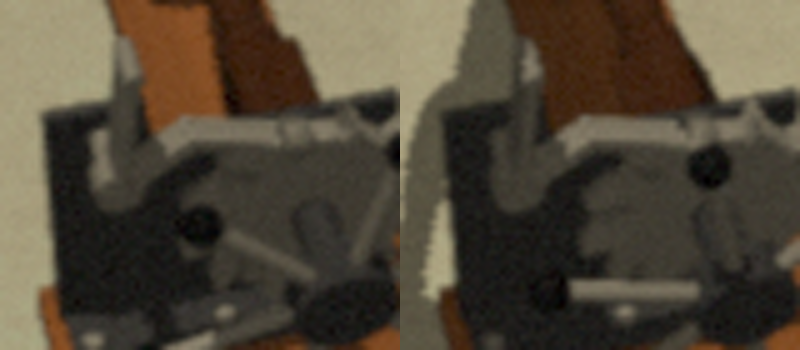

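View pics/cmpt9.png

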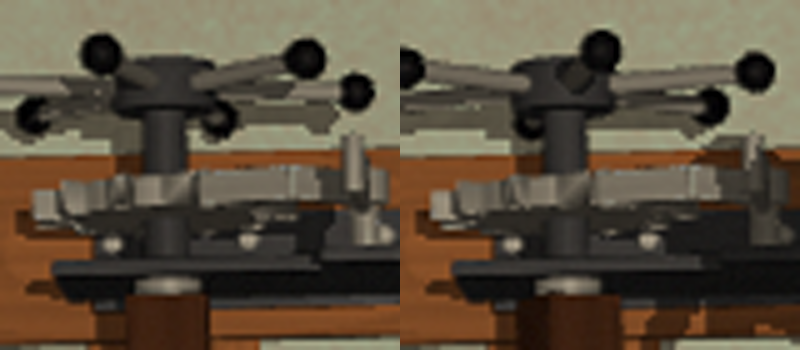

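```bash
python3 w.py -13.8 -55 256.5; python3 - <<'E'
from fw import *
print(fit([[448,213],[319,312],[353,405],[497,403],[619,317],[602,219]],range(6)))
E
```

```text
11.6833 [ -52.8 -218.5  279.7] [0.33 0.49 0.08] 0.0001
(array([  39.5, -163.8,   23.6]), array([-0.08, -0.25, -0.08]))
(array([0.4584, 0.0335, 0.193 ]), array([-0.14,  0.06,  0.3 ,  0.02,  0.3 , -0.3 ,  0.03,  0.07, -0.43,
        0.02, -0.06,  0.12]))
```

send_rows(
  targets=[
    {"tx":0.01,"ty":-0.035,"tz":0,"wx":0,"wy":0,"wz":0},
    {"tx":0.02,"ty":-0.07,"tz":0,"wx":0,"wy":0,"wz":0},
    {"tx":0.03,"ty":-0.105,"tz":0,"wx":0,"wy":0,"wz":0},
    {"tx":0.0385,"ty":-0.14,"tz":0,"wx":0,"wy":0,"wz":0},
    {"tx":0.0385,"ty":-0.164,"tz":0.01,"wx":0,"wy":0,"wz":0},
    {"tx":0.0385,"ty":-0.164,"tz":0.023,"wx":0,"wy":0,"wz":0},
    {"tx":0.0385,"ty":-0.164,"tz":0.023,"wx":0,"wy":0,"wz":0},
    {"tx":0.0385,"ty":-0.164,"tz":0.023,"wx":0,"wy":0,"wz":0},
  ],
)

```text
clock: 12.35
eef_pos: [0.5294, -0.0084, 0.4376]
tool_rot: [-3.141, -0.001, 0.027]
wrist_force: [-0.3, -1.0, -1.4]
width: 0.0004
```

```bash
python3 w.py -13.8 -55 256.5; python3 - <<'E'
from station import imaging,r
import cv2,numpy as np
w=imaging.snapshot("wrist");cv2.imwrite("pics/w10.png",w)
b=cv2.imread("pics/w1.png")
def z(i): return cv2.resize(i[190:310,180:430],None,fx=3,fy=2.5,interpolation=cv2.INTER_CUBIC)
cv2.imwrite("pics/cmpw.png",np.vstack([z(b),z(w)]))
E
```

```text
12.35 [-14.3 -52.3 255.6] [-0.34 -0.95 -1.37] 0.0004
(array([ 0.7,  2.5, -0.9]), array([-0.05, -0.07,  0.19]))
```

View pics/cmpw.png

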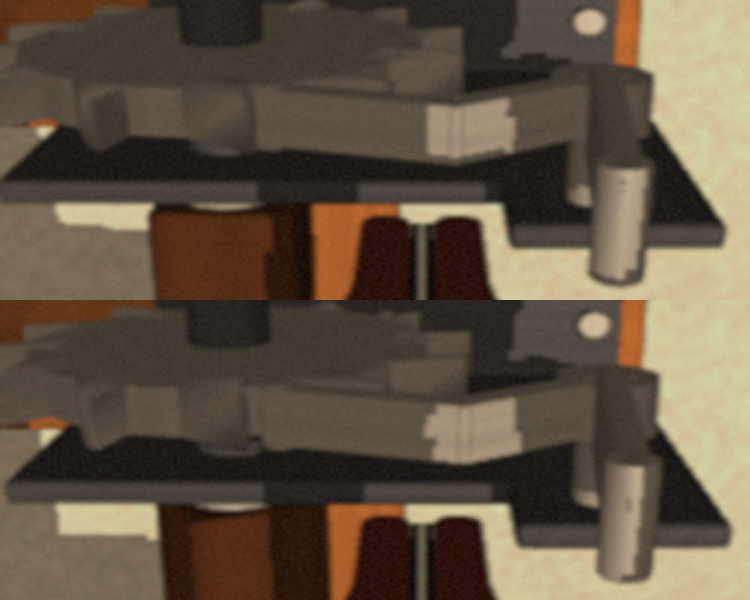

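```bash
python3 - <<'E'
from station import imaging,r
from h import *
p=np.load("pose.npy");st=r.read_state();m=imaging.camera_model("wrist")
a=cv2.imread("pics/w1.png",0);b=cv2.imread("pics/w10.png",0)
def sh(x0,x1,y0,y1,nm):
    best=[]
    A=cv2.resize(a[y0:y1,x0:x1],None,fx=8,fy=8,interpolation=cv2.INTER_CUBIC)
    B=cv2.resize(b[y0-10:y1+10,x0-10:x1+10],None,fx=8,fy=8,interpolation=cv2.INTER_CUBIC)
    R=cv2.matchTemplate(B,A,cv2.TM_CCOEFF_NORMED);_,v,_,l=cv2.minMaxLoc(R);print(nm,l[0]/8-10,l[1]/8-10,round(v,3))
sh(372,403,250,308,"tab tip");sh(368,405,210,308,"tab all");sh(345,427,230,292,"plate corner")
sh(315,370,218,258,"arm");sh(235,270,182,207,"spindle")
# predicted shifts
T0=np.eye(4);T0[:3,:3]=Ro.from_euler('xyz',st["tool_rot"]).as_matrix();T0[:3,3]=st["eef_pos"]
C=np.linalg.inv(T0)@np.array(m["world_from_camera"])
T1=np.eye(4);R=Ro.from_euler('xyz',[np.pi,0,p[2]])
# w1: rotation: R_w1 * rotvec(.01,.2,.06)deg = R
Rw=R*Ro.from_rotvec([.01,.2,.06],degrees=True).inv();T1[:3,:3]=Rw.as_matrix()
tip=s2w(p,[-13.8,-55,256.5])[0];T1[:3,3]=tip-Rw.apply([0,0,.182])
m1=dict(m);m1["world_from_camera"]=T1@C
for nm,P in [("tab",tab(0)),("tab.03",tab(.03)),("tabmid",[-13,-89,215]),("plate",[-46,-118,177]),("arm",[-13,-60,185]),("spindle",[10,0,125])]:
    u=proj(m1,s2w(p,P))[0];v=proj(m,s2w(p,P))[0];print(nm,u.round(1),v.round(1),(v-u).round(2))
E
```

```text
tab tip 2.0 -0.875 0.944
tab all 1.75 -0.25 0.967
plate corner 1.75 0.0 0.986
arm 1.75 0.625 0.967
spindle 2.625 1.0 0.934
tab [382.7 277.6] [386.4 277.3] [ 3.68 -0.3 ]
tab.03 [387.3 277.8] [391.  277.5] [ 3.68 -0.3 ]
tabmid [380.6 262. ] [384. 262.] [ 3.37 -0.05]
plate [411.8 285.2] [414.6 285.6] [2.8  0.43]
arm [328.4 244.1] [331.5 244.3] [3.04 0.18]
spindle [249.2 189.5] [251.9 190. ] [2.68 0.51]
```

send_rows(
  targets=[
    {"tx":0,"ty":0,"tz":-0.03,"wx":0,"wy":0,"wz":0},
    {"tx":0,"ty":0,"tz":-0.06,"wx":0,"wy":0,"wz":0},
    {"tx":-0.02,"ty":0.03,"tz":-0.07,"wx":0,"wy":0,"wz":0},
    {"tx":-0.04,"ty":0.065,"tz":-0.07,"wx":0,"wy":0,"wz":0},
    {"tx":-0.06,"ty":0.1,"tz":-0.07,"wx":0,"wy":0,"wz":0},
    {"tx":-0.08,"ty":0.135,"tz":-0.07,"wx":0,"wy":0,"wz":0},
    {"tx":-0.1,"ty":0.17,"tz":-0.07,"wx":0,"wy":0,"wz":0},
    {"tx":-0.1,"ty":0.17,"tz":-0.07,"wx":0,"wy":0,"wz":0},
    {"tx":-0.1,"ty":0.17,"tz":-0.07,"wx":0,"wy":0,"wz":0},
  ],
)

```text
clock: 13.15
eef_pos: [0.432, -0.1843, 0.5094]
tool_rot: [3.141, -0.005, 0.019]
wrist_force: [1.1, 0.4, 0.4]
width: 0.0007
```

```bash
python3 - <<'E'
from station import imaging
import cv2
cv2.imwrite("pics/scene11.png",imaging.snapshot("scene"))
E
python3 w.py
```

```text
13.2 [-114.4 -224.8  327.2] [ 0.4   0.22 -0.56] 0.0005
```

View pics/scene11.png

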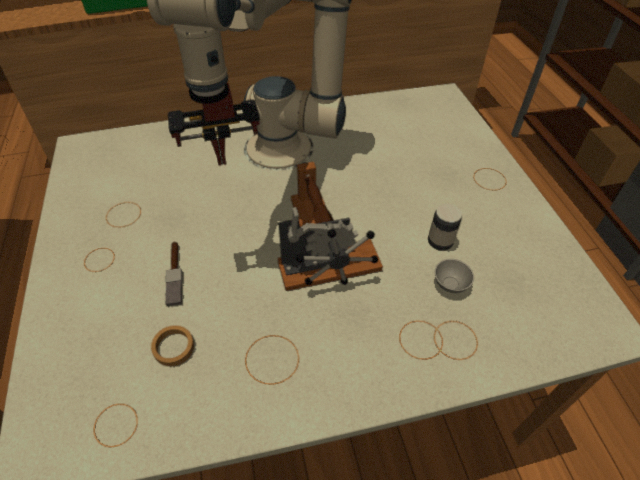

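The arm is clear of the stand. The tin (447,227), bowl (453,277), tape (173,345) and brush (173,273) are where they were, and the pawl tab is upright as at the start.

```bash
python3 -c "
from station import ticket
print(ticket.job_done())"
```

```text
the job is handed in; nothing more can be done
None
```

The leg is turned back one notch, the pawl is down in the next notch, and the job is handed in; the clock stood at 13.2 s at my last reading. I pushed the tab with the closed fingertips until the pawl was about 0.45 rad up. I then pushed the top spoke's ball towards -y and pressed the tab back the other way to lower the pawl.

Last checks:
- **Wheel:** 0.458 rad from the six ball positions in the scene image, inside the 0.38 to 0.54 range. It started at about -0.01.
- **Pawl:** judged fully seated, with two signs that agree:
  - While lowering it, the push rose to about 5 N as the tab stopped moving.
  - The before and after wrist pictures put the tab within about 0.01 rad of its starting, fully-down position. That is an image comparison with some noise, not a direct reading.
- **Forces:** the highest wrist force I read was about 5.4 N, and the fingers stayed closed with nothing between them.
- **Bystanders:** the tin, tape roll, brush and bowl are in the same places by eye in the last scene picture. The robot is clear of everything.

No check failed or disagreed.

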